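# Pack the welding simulator's dotted workpieces into their foam

## Task

Pack away the welding simulator's practice kit: put each of the four dark-grey workpieces with white tracking dots into the white foam block whose cut-out has the outline of its underside, upright and fully down on the orange floor. The T-joint is still in the holder: draw it out along the channel, level and without forcing it. Set every piece down gently rather than dropping it, and leave the bare steel coupon, which is not part of the kit, where it lies.

Things in the scene. Friction and masses are not known exactly. Their poses are not given: they have to be found in the camera images.
- tee_mid (a point): Dark-grey printed workpiece, white dots, 0.12 kg. T-joint piece, base 100 (x) x 50 (y) x 8 mm, upright web 100 (x) x 10 (y) x 50 mm along its middle, 58 mm high in all. At the start its base is in the holder's channel, the web standing up between the rails. Point: its centre, 29 mm above its underside; z up, x along the web and, in the holder, along the channel. Grasp: the web, from above, across its 10 mm.
- butt_mid (a point): Dark-grey printed workpiece, white dots, 0.12 kg. Butt-joint plate 64 x 64 x 20 mm, with a groove 10 mm wide and 6 mm deep along x in its top and, at each end of the groove, a tab 20 mm wide, 14 mm thick, standing out 16 mm (96 mm over the tabs). Point: its centre, 10 mm above its underside; x along the groove. Grasp: across its 64 mm width, along y.
- corner_mid (a point): Dark-grey printed workpiece, white dots, 0.12 kg. Corner piece of two upright plates, 12 mm thick, 50 mm high, meeting at a right angle; from above an L of 60 x 60 mm. Point: centre of that square, 25 mm above the underside (in air). One plate runs along x, all 60 mm, its mid-plane 24 mm to -y of the point; the other along y, mid-plane 24 mm to -x. Grasp: either plate, from above, across 12 mm.
- pipe_mid (a point): Dark-grey printed workpiece, white dots, 0.12 kg. Pipe on flange: round flange 70 mm in diameter, 8 mm thick, with an upright pipe of 36 mm outer diameter (open top, wall 4 mm) on its middle, 55 mm high in all. Point: on the pipe's axis, 27.5 mm above the underside. Grasp: the pipe, from above.
- holder: Fixed workpiece holder: steel base 130 (x) x 96 x 10 mm and two aluminium rails along x, forming a channel 53 mm wide, 10 mm high, floor 10 mm above the bench. Lips over it leave a 39 mm gap; their tops are 25 mm above the bench. Stop at +x, open at -x: the T-joint comes out along -x and is clear when its centre is 105 mm to -x of the origin. Origin: centre of underside, on the channel's middle line.
- foam_tee: Fixed white foam block 140 (x) x 116 (y) x 30 mm, with a cut-out 8 mm deep, its orange floor 22 mm above the bench: a rectangle 116 (x) x 66 (y) mm, for the T-joint; 7 mm of room all round. Piece and block have their x the same way when packed. Origin: centre of the underside, below the piece's centre point.
- foam_butt: Fixed white foam block 140 (x) x 116 (y) x 30 mm, with a cut-out 8 mm deep, its orange floor 22 mm above the bench: a square 78 x 78 mm with a notch 34 mm wide at both ends along x (110 mm over the notches), for the butt-joint plate; 7 mm of room all round. Piece and block have their x the same way when packed. Origin: centre of the underside, below the piece's centre point.
- foam_corner: Fixed white foam block 140 (x) x 116 (y) x 30 mm, with a cut-out 8 mm deep, its orange floor 22 mm above the bench: an L of 74 x 74 mm, limbs 26 mm wide, one along x on the -y side, one along y on the -x side, for the corner joint; 7 mm of room all round. Piece and block have their x the same way when packed. Origin: centre of the underside, below the piece's centre point.
- foam_pipe: Fixed white foam block 140 (x) x 116 (y) x 30 mm, with a cut-out 8 mm deep, its orange floor 22 mm above the bench: a round of 84 mm, for the pipe's flange; 7 mm of room all round. Piece and block have their x the same way when packed. Origin: centre of the underside, below the piece's centre point.
- steel_coupon_mid (a point): Bare bright-steel coupon, without dots, not part of the kit: plate 64 x 64 mm, 10 mm thick, with a grooved top and two tabs (96 mm over them along x), 0.35 kg. Point: at its centre, 5 mm above its underside.

How it is judged:
At the end, for the whole second after the job is handed in: Each of the four dotted workpieces rests, released and still, in the foam block with its outline: its centre within 13 mm of the cut-out's centre, its underside within 3 mm of the cut-out's floor, upright within 5 degrees, and (all but the round one) turned with the cut-out within 20 degrees (horizontal distance between tee_mid and foam_tee below 0.013 m and z of tee_mid in the frame of foam_tee below 0.054 m and angle between each of tee_mid, butt_mid, corner_mid, pipe_mid's own z axis and vertical below 0.09 rad and linear speed of each of tee, butt, corner, pipe below 0.02 m/s and angular speed of each of tee, butt, corner, pipe below 0.2 rad/s and angle between the x axis of tee_mid and the x axis of foam_tee, either way round below 0.35 rad and horizontal distance between butt_mid and foam_butt below 0.013 m and z of butt_mid in the frame of foam_butt below 0.035 m and angle between the x axis of butt_mid and the x axis of foam_butt, either way round below 0.35 rad and horizontal distance between corner_mid and foam_corner below 0.013 m and z of corner_mid in the frame of foam_corner below 0.05 m and angle between the x axis of corner_mid and the x axis of foam_corner, either way round below 0.35 rad and horizontal distance between pipe_mid and foam_pipe below 0.013 m and z of pipe_mid in the frame of foam_pipe below 0.0525 m); the robot touches nothing.
It fails at once if the T-joint is tipped out of level (7 degrees) while its base is still in the holder's channel (x of tee_mid in the frame of holder above -0.085 m and horizontal distance between tee_mid and holder below 0.1 m and angle between tee_mid's own z axis and vertical above 0.12 rad).
It fails at once if the T-joint is forced against the holder (more than 40 N) (contact force between tee and holder above 40 N).
It fails at once if the bare steel coupon is moved by more than 15 mm (distance of steel_coupon_mid from where it was at the start of the episode above 0.015 m).
It fails at once if a dotted workpiece is dropped (falls free at more than 0.6 m/s, a drop of about 20 mm) ((contact force between the fingers and tee below 0.05 N and linear speed of tee above 0.6 m/s) or (contact force between the fingers and butt below 0.05 N and linear speed of butt above 0.6 m/s) or (contact force between the fingers and corner below 0.05 N and linear speed of corner above 0.6 m/s) or (contact force between the fingers and pipe below 0.05 N and linear speed of pipe above 0.6 m/s)).
It also fails if it takes over 122 s, if anything falls off the work surface, if the arm or the gripper's body presses on something with over 40 N, if the wrist force passes 120 N, or if a joint passes its speed limit or range.

## Robot

A 6-joint arm with a two-finger parallel gripper is mounted at the origin on the work surface. World frame = base frame: x ahead of the robot, y to its left, z up, the work surface at z = 0. Lengths are in m, angles in rad, forces in N, time in s.
With the tool pointing down it reaches from about 0.35 to 0.85 m from the base axis. Payload 8.1 kg.
Tool frame: the origin (TCP) lies midway between the tips of the shut fingers; the grasp point (between the pads) lies 19 mm behind it (robot.grip_point_offset is the distance from the TCP to the grasp point, in m); z points along the fingers, y is the line along which they close (so a half turn about z gives the same grasp; the last joint's range is limited). The gripper opens to 93 mm and grips with 3 to 60 N. Pads are 15 mm wide; open, the fingers measure 128 mm over their backs; the gripper's body (75 mm by 188 mm) begins 65 mm behind the grasp point.
Start: joints at [-1.229, 0.13, 1.488, -0, 1.523, -0.085], TCP at [0.248, -0.546, 0.187] pointing down, gripper open.
Joint ranges: [-2.96, 2.96], [-0.89, 2.26], [0.02, 2.5], [-1.34, 4.48], [0, 2.73], [-2.66, 2.66]. Speed limits (rad/s): [2.39, 2.39, 2.79, 3.14, 3.14, 3.14].

## Interface

Orientations are given as a rotation vector (axis times angle).
In Python, from plant import robot, read_camera, job gives the robot as it stands.
- The arm moves only by the shell command python3 -m inch 'ROWS' [FORCE]. ROWS is JSON, one flat list of numbers, 5 for each row, row after row: the shift along the world's x, y, z in mm, then the turn about the world's z in degrees, then the opening in per cent of the stroke, from 0 (shut) to 100 (fully open). In form: [dx, dy, dz, yaw, hand, dx, dy, dz, yaw, hand, ...]. A call has 1 to 10 rows; each row is the pose to reach, as a shift and turn from the pose commanded when the call began; what a row does not reach only later rows make up. A row lasts 1/12 s, in which the tool goes at most 41.7 mm and 7.16 degrees, less where a joint would pass 70% of its speed; a pose out of reach is approached as far as the arm can. A call with a gripper value outside its range is refused whole. The fingers move at their own pace and stop on an object; FORCE is the grip in N (left out, the last holds). Time passes only in rows, so rows that repeat a pose let the fingers close. It gives the time, the measured TCP pose, the force, the opening and the grip force at its end, in the units of the state.
- robot.read_state(): the state, without advancing time (a new reading comes with each control period).
- read_camera(name): name is "side" or "top"; returns a dict with "image" (400x640x3 uint8, blue, green, red), "K" (3x3 intrinsics, pixels), "extrinsics" (4x4, takes a point from world to camera coordinates). Camera axes: x right, y down, z forward; pixel columns grow to the right and rows downward; lengths in m; the calibration is good to about 2 mm. A picture is of the moment at which its call begins. There is no depth.
- job.close_job(): hands the job in; it is judged then, once.
The state is a dict: "t": time; "q": joint angles; "dq": joint speeds; "joint_torque": joint torques, N m; "tool_pos": TCP position; "orientation": TCP orientation; "force": force on the tool from outside, world axes, zero at the start; "wrist_torque": the same for the moment, N m; "opening": finger opening in m; "gripper_force": force on a finger pad.
Only numpy, scipy, OpenCV 4.12 (cv2) and the standard library are available. Lean on these libraries where they do the work, as an engineer would, in place of code of your own. Each camera call takes 0.05 s, during which the arm holds its last target. There are 200 camera calls.

## Working session

There is one attempt and no reset: what is moved stays moved. The work goes in short steps, Python scripts to look and compute and a shell command to move; the robot and the scene stay as the last step left them, time stands still between calls to the robot, and variables do not carry over. Pictures are saved under pics/ and viewed, at most 14 in all, crops included, and the job is handed in when it is done.

```bash
mkdir -p pics; ls; python3 - <<'E'
from plant import robot, read_camera
import cv2, numpy as np
np.set_printoptions(precision=4,suppress=True)
for n in ("top","side"):
    c=read_camera(n); cv2.imwrite(f"pics/{n}0.png",c["image"]); print(n,c["K"],c["extrinsics"])
s=robot.read_state(); print(s["t"],s["tool_pos"],s["orientation"],s["opening"],robot.grip_point_offset)
E
```

```text
pics
top [[388.9458   0.     312.6804]
 [  0.     388.9458 193.4189]
 [  0.       0.       1.    ]] [[-0.0023 -0.9999 -0.0098  0.0209]
 [-0.9923  0.0035 -0.1236  0.5356]
 [ 0.1236  0.0094 -0.9923  0.8201]
 [ 0.      0.      0.      1.    ]]
side [[516.8258   0.     319.1282]
 [  0.     516.8258 195.7007]
 [  0.       0.       1.    ]] [[-0.9133 -0.4068 -0.0185  0.5104]
 [-0.2384  0.571  -0.7856  0.1629]
 [ 0.3302 -0.7131 -0.6185  1.2396]
 [ 0.      0.      0.      1.    ]]
0.1 [ 0.2482 -0.5456  0.186 ] [-3.0687 -0.665   0.0004] 0.09339235383822778 0.0188
```

View pics/top0.png

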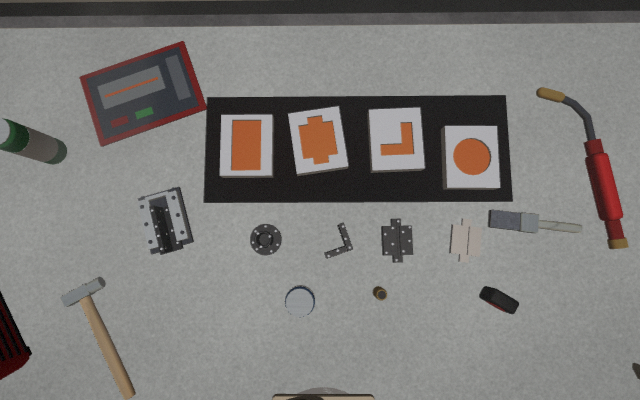

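View pics/side0.png

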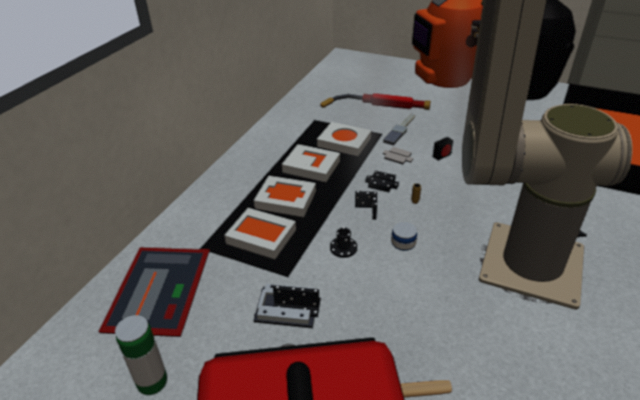

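The top view has image-up as world +x and image-left as world +y. From left to right it shows the holder with the tee at (165,220), pipe (265,239), corner (341,241), butt (397,240) and coupon (465,240). Above them are the foams: tee (246,145), butt (318,140), corner (396,139) and pipe (471,157). The side view agrees. Next I zoom in on the pieces and measure the foams.

```bash
cat > h.py <<'E'
import cv2, numpy as np
np.set_printoptions(precision=4,suppress=True)
def ray(c,uv,z):
    """pixels (n,2) -> world points on plane z"""
    uv=np.atleast_2d(np.asarray(uv,float)); R=c["extrinsics"][:3,:3]; t=c["extrinsics"][:3,3]
    d=(np.linalg.inv(c["K"])@np.c_[uv,np.ones(len(uv))].T).T@R; o=-R.T@t
    return o+d*((z-o[2])/d[:,2])[:,None]
def proj(c,p):
    p=np.atleast_2d(p); q=(c["extrinsics"][:3,:3]@p.T+c["extrinsics"][:3,3:4]); q=c["K"]@q
    return (q[:2]/q[2]).T
def rect(c,cnt,z):
    w=ray(c,cnt.reshape(-1,2),z)[:,:2]
    return cv2.minAreaRect((w*1000).astype(np.float32))
E
python3 - <<'E'
from h import *
from plant import read_camera
c=read_camera("top"); im=c["image"]
s=im.astype(int); hsv=cv2.cvtColor(im,cv2.COLOR_BGR2HSV)
org=((hsv[...,1]>150)&(hsv[...,0]>3)&(hsv[...,0]<20)&(hsv[...,2]>120)).astype(np.uint8)
wh=((hsv[...,2]>190)&(hsv[...,1]<40)).astype(np.uint8)
roi=np.zeros_like(org); roi[97:200,206:512]=1
m=cv2.morphologyEx((org|wh)*roi,cv2.MORPH_CLOSE,np.ones((3,3)))
for k in cv2.findContours(m,cv2.RETR_EXTERNAL,cv2.CHAIN_APPROX_NONE)[0]:
    if cv2.contourArea(k)>1000: print("foam",k.reshape(-1,2).mean(0),rect(c,k,.030))
for k in cv2.findContours(org*roi,cv2.RETR_EXTERNAL,cv2.CHAIN_APPROX_NONE)[0]:
    if cv2.contourArea(k)>200: print("orange",rect(c,k,.022))
g=im.max(2)
dk=(g<80).astype(np.uint8); roi[:]=0; roi[207:275,200:440]=1
m=cv2.morphologyEx(dk*roi,cv2.MORPH_CLOSE,np.ones((5,5)))
for k in cv2.findContours(m,cv2.RETR_EXTERNAL,cv2.CHAIN_APPROX_NONE)[0]:
    if cv2.contourArea(k)>150:
        print("piece",cv2.boundingRect(k)); 
        for z in (.008,.02,.05): print("   ",z,rect(c,k,z))
a=cv2.resize(im[180:265,130:205],None,fx=6,fy=6,interpolation=cv2.INTER_CUBIC)
b=cv2.resize(im[215:265,315:365],None,fx=6,fy=6,interpolation=cv2.INTER_CUBIC)
o=np.zeros((510,760,3),np.uint8); o[:510,:450]=a; o[:300,455:755]=b
cv2.imwrite("pics/z1.png",o)
E
```

```text
foam [245.98 145.  ] ((646.4188232421875, 168.50254821777344), (62.80421447753906, 110.17008209228516), 89.68753051757812)
foam [317.7671 139.7808] ((657.7880859375, 8.031730651855469), (105.5880355834961, 75.17587280273438), 8.011445999145508)
orange ((619.5745849609375, -336.34930419921875), (78.77262115478516, 79.02191925048828), 70.47480010986328)
orange ((661.5769653320312, -169.20211791992188), (71.03584289550781, 70.37080383300781), 1.344881296157837)
orange ((648.4532470703125, 169.98214721679688), (63.395179748535156, 111.20674896240234), 89.6875)
orange ((659.9295043945312, 8.00136947631836), (106.5815658569336, 75.88327026367188), 8.01144790649414)
piece (251, 224, 30, 31)
    0.008 ((436.9445495605469, 125.037841796875), (66.59423828125, 64.8273696899414), 0.46110251545906067)
    0.02 ((436.8517761230469, 123.47240447998047), (65.67801666259766, 63.935455322265625), 0.46109282970428467)
    0.05 ((436.619873046875, 119.55878448486328), (63.387420654296875, 61.705631256103516), 0.4611067473888397)
piece (325, 223, 28, 35)
    0.008 ((434.9530944824219, -29.415817260742188), (61.466705322265625, 61.299476623535156), 18.086580276489258)
    0.02 ((434.88775634765625, -28.856246948242188), (60.621028900146484, 60.4560546875), 18.086551666259766)
    0.05 ((434.72430419921875, -27.45722198486328), (58.50685501098633, 58.34754180908203), 18.086483001708984)
piece (381, 219, 32, 43)
    0.008 ((434.2215881347656, -166.5193328857422), (93.04686737060547, 66.8038330078125), 1.0157510042190552)
    0.02 ((434.166259765625, -164.0733642578125), (91.76671600341797, 65.88471984863281), 1.0157562494277954)
    0.05 ((434.02801513671875, -157.95849609375), (88.56622314453125, 63.5869140625), 1.0157631635665894)
```

View pics/z1.png

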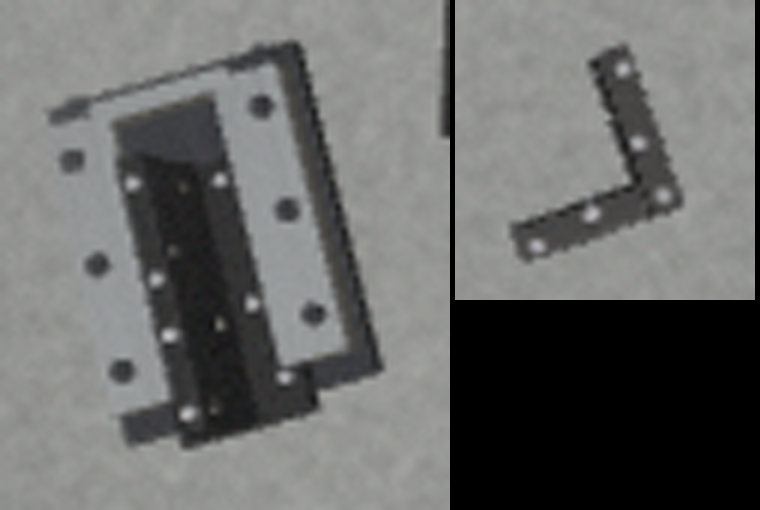

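The zoom shows the holder's open end at the image bottom (-x) and the stop at the top. The tee's web-top dots run from zoomed (133,183) to (188,413), yaw about +13°. The corner L has its vertex at lower right, yaw about +18°, which matches the contour. I start with the butt plate at (434,-165), yaw 1°, and work out the tee numbers along the way.

```bash
python3 -m inch '[40,82,0,-7,100,80,164,0,-14,100,120,246,0,-20,100,160,328,-20,-23.4,100,186,381,-50,-23.4,100,186,381,-90,-23.4,100,186,381,-100,-23.4,100,186,381,-100,-23.4,100,186,381,-100,-23.4,100,186,381,-100,-23.4,100]' 40
python3 - <<'E'
from h import *
from plant import read_camera,robot
c=read_camera("top")
z=lambda p,ox=130,oy=180:(np.array(p)+.5)/6-.5+[ox,oy]
w=ray(c,z([(133,183),(156,278),(170,334),(188,413)]),.068); print("web dots",w)
d=w[-1]-w[0]; print("yaw",np.degrees(np.arctan2(-d[1],-d[0])))
print("ends",ray(c,z([(130,157),(193,440)]),.068))
r=ray(c,z([(217,95),(282,365)]),.025); d=r[0]-r[1]; print("rail",np.degrees(np.arctan2(d[1],d[0])))
r=ray(c,z([(278,70),(350,350)]),.025); d=r[0]-r[1]; print("rail2",np.degrees(np.arctan2(d[1],d[0])))
r=ray(c,z([(50,118),(117,418)]),.025); d=r[0]-r[1]; print("rail3",np.degrees(np.arctan2(d[1],d[0])))
s=robot.read_state();print(s["t"],s["tool_pos"],s["orientation"],s["force"])
cv2.imwrite("pics/t1.png",c["image"][150:350,250:550].repeat(2,0).repeat(2,1))
E
```

```text
t: 0.98
tool_pos: [0.4243, -0.1847, 0.0963]
orientation: [3.141, 0.029, 0.001]
force: [-0.0, -1.0, -0.0]
opening: 0.093
gripper_force: 0.0
web dots [[0.4973 0.3573 0.068 ]
 [0.4641 0.3476 0.068 ]
 [0.4446 0.3418 0.068 ]
 [0.4175 0.3343 0.068 ]]
yaw 16.081390374777833
ends [[0.5064 0.3588 0.068 ]
 [0.4082 0.3321 0.068 ]]
rail 15.86426491124813
rail2 16.532771253099032
rail3 15.440287972518268
1.0333 [ 0.4248 -0.1778  0.0925] [-3.1355 -0.0333  0.0037] [ 1.2866  4.6076 -2.3355]
```

View pics/t1.png

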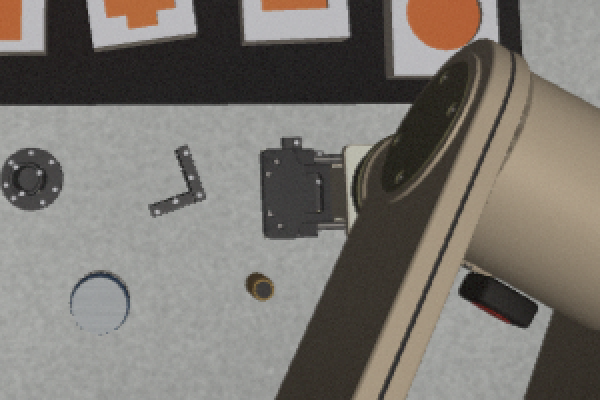

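The gripper hides the butt plate, seen just below it, with the arm still settling. I settle first, then read the exact pose.

```bash
python3 -m inch '[0,0,-30,0,100,0,0,-30,0,100,0,0,-30,0,100]'
```

```text
t: 1.28
tool_pos: [0.4223, -0.1856, 0.0656]
orientation: [-3.139, -0.03, 0.006]
force: [-0.5, -0.3, -0.7]
opening: 0.0927
gripper_force: 0.0
```

```bash
python3 -m inch '[12,20.5,0,0,100,12,20.5,-20,0,100,12,20.5,-40,0,100,12,20.5,-50,0,100,12,20.5,-56,0,100,12,20.5,-56,0,100,12,20.5,-56,0,100]'
```

```text
t: 1.87
tool_pos: [0.4362, -0.1668, 0.0118]
orientation: [3.141, 0.027, 0.001]
force: [-0.4, -0.3, 1.1]
opening: 0.0929
gripper_force: 0.0
```

```bash
python3 -m inch '[0,1,-1,0,60,0,1,-1,0,60,0,1,-1,0,60,0,1,-1,0,60,0,1,-1,0,60,0,1,-1,0,60,0,1,-1,0,60,0,1,-1,0,60]' 40
```

```text
t: 2.53
tool_pos: [0.436, -0.165, 0.01]
orientation: [-3.141, -0.029, 0.0]
force: [-0.9, -0.6, -0.6]
opening: 0.0559
gripper_force: 0.0
```

Fingers closed to 56 mm without touching anything, so I look.

```bash
python3 - <<'E'
from h import *
from plant import read_camera,robot
a=read_camera("side");c=read_camera("top")
o=np.zeros((600,620,3),np.uint8)
o[:,:300]=cv2.resize(c["image"][190:290,370:420],(300,600)) 
o[:300,310:]=cv2.resize(a["image"][140:220,330:412],(310,300))
o[300:,310:]=cv2.resize(a["image"][100:300,250:456],(310,300))
cv2.imwrite("pics/t2.png",o)
print(proj(c,[[.436,-.165,.02],[.436,-.165,.1]]),proj(a,[[.436,-.165,.01]]))
E
```

```text
[[396.911  239.004 ]
 [405.1652 238.7109]] [[381.0697 180.7906]]
```

View pics/t2.png

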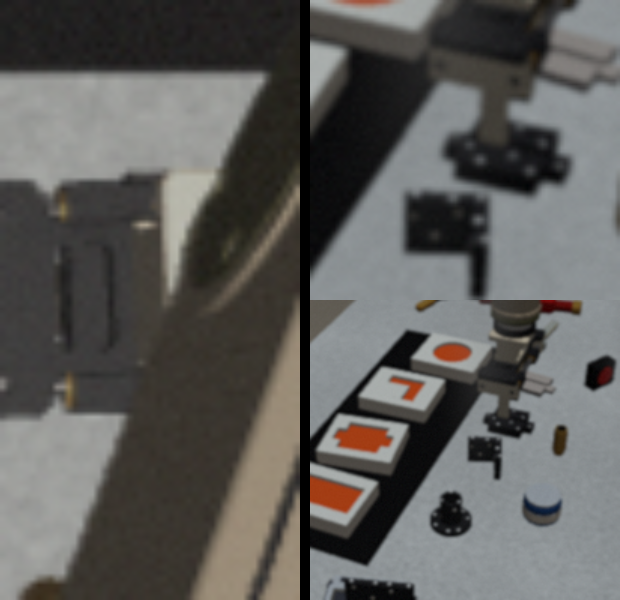

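In the side view the near finger's tip, at about (379,178), stands over the plate's top. The open fingers' tips evidently sit higher than the TCP, as an arc-type linkage would do. I measure that offset.

```bash
python3 - <<'E'
from h import *
from plant import read_camera,robot
a=read_camera("side")
for y in (-.137,-.129,-.120):
  for z in (.01,.02,.03): print(y,z,proj(a,[[.436,y,z]]))
im=a["image"]; cv2.imwrite("pics/t3.png",cv2.resize(im[140:210,345:415],(600,600),interpolation=cv2.INTER_CUBIC))
E
```

```text
-0.137 0.01 [[377.917  186.1902]]
-0.137 0.02 [[378.0993 183.3861]]
-0.137 0.03 [[378.2831 180.5584]]
-0.129 0.01 [[377.0005 187.7599]]
-0.129 0.02 [[377.1796 184.9516]]
-0.129 0.03 [[377.3602 182.1193]]
-0.12 0.01 [[375.9609 189.5405]]
-0.12 0.02 [[376.1364 186.7273]]
-0.12 0.03 [[376.3134 183.8901]]
```

View pics/t3.png

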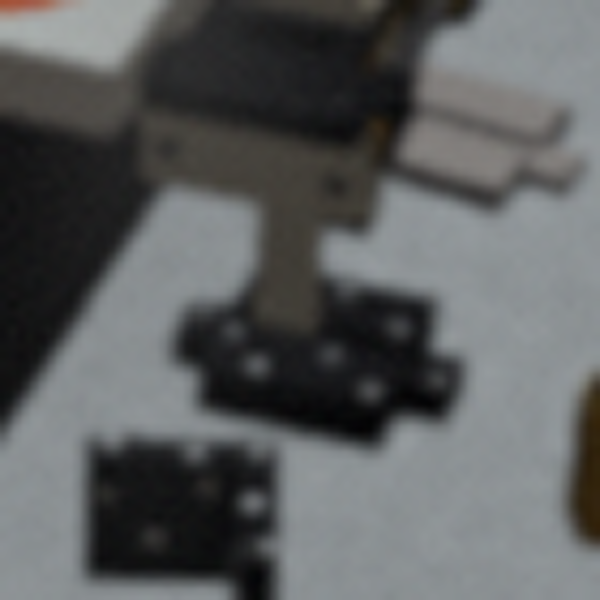

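The finger's visible bottom is at (378.3,178.7), which is z≈0.037 if it is at y=-0.137. I check by lifting and comparing the tip with the fingers open, at about 64 mm and shut.

```bash
python3 -m inch '[0,0,30,0,100,0,0,60,0,100,0,0,90,0,100,0,0,90,0,100,0,0,90,0,100,0,0,90,0,100]'
python3 - <<'E'
from h import *
from plant import read_camera,robot
a=read_camera("side"); cv2.imwrite("pics/a.png",a["image"]);s=robot.read_state();print(s["tool_pos"],s["opening"])
E
python3 -m inch '[0,0,0,0,0,0,0,0,0,0,0,0,0,0,0,0,0,0,0,0,0,0,0,0,0,0,0,0,0,0,0,0,0,0,0,0,0,0,0,0]'
python3 - <<'E'
from h import *
from plant import read_camera,robot
a=read_camera("side");b=cv2.imread("pics/a.png");s=robot.read_state();p=s["tool_pos"];print(p,s["opening"])
f=lambda i:cv2.resize(i[100:200,340:405],(390,600),interpolation=cv2.INTER_CUBIC)
cv2.imwrite("pics/t4.png",np.hstack([f(b),f(a["image"])]))
for q in ([0,0,0],[0,.046,0],[0,.064,0],[0,0,.02],[0,.046,.02]): print(q,(proj(a,[p+q])-[340,100])*6)
E
```

```text
t: 3.18
tool_pos: [0.4357, -0.1649, 0.0995]
orientation: [-3.141, -0.029, 0.0]
force: [-0.8, 0.2, 0.2]
opening: 0.0901
gripper_force: 0.0
[ 0.4351 -0.1646  0.0987] 0.09202646850494743
t: 3.9
tool_pos: [0.436, -0.165, 0.1]
orientation: [3.141, 0.029, 0.0]
force: [-0.1, 0.3, -0.1]
opening: 0.0446
gripper_force: 0.0
[ 0.436 -0.165  0.1  ] 0.04043098898993204
[0, 0, 0] [[257.1992 328.8733]]
[0, 0.046, 0] [[224.8615 381.0542]]
[0, 0.064, 0] [[211.7934 402.1414]]
[0, 0, 0.02] [[259.7078 292.6057]]
[0, 0.046, 0.02] [[227.1423 344.3963]]
```

View pics/t4.png

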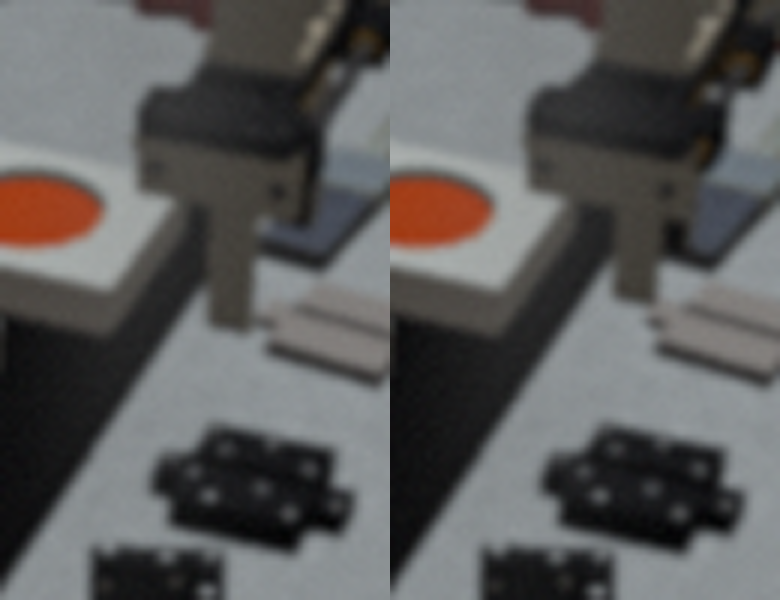

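With the fingers open the visible tip is at crop (233,328); at 40 mm it is at (245,300). Both put the real tips about 28 mm above the reported TCP height, while the lateral position agrees. The free closing above the plate supports this. I descend further in small steps and watch the force.

```bash
python3 -m inch '[0,0,0,0,100,0,0,-20,0,100,0,0,-50,0,100,0,0,-75,0,100,0,0,-90,0,100,0,0,-95,0,100,0,0,-98,0,100,0,0,-100,0,100,0,0,-100,0,100]'
python3 -m inch '[0,0,-2,0,100,0,0,-4,0,100,0,0,-6,0,100,0,0,-8,0,100,0,0,-8,0,100]'
```

```text
t: 4.7
tool_pos: [0.4368, -0.1654, 0.0008]
orientation: [3.141, 0.029, 0.002]
force: [0.7, -0.5, 0.3]
opening: 0.0918
gripper_force: 0.0
t: 5.12
tool_pos: [0.4357, -0.1649, -0.0084]
orientation: [-3.141, -0.029, 0.001]
force: [-0.8, -0.1, -0.5]
opening: 0.0933
gripper_force: 0.0
```

TCP at -8 mm with no contact confirms the height bias. I go on down.

```bash
python3 -m inch '[0,0,-2,0,100,0,0,-4,0,100,0,0,-6,0,100,0,0,-8,0,100,0,0,-10,0,100]'
python3 -m inch '[0,0,0,0,50,0,0,0,0,50,0,0,0,0,50,0,0,0,0,50,0,0,0,0,50,0,0,0,0,50,0,0,0,0,50]' 15
```

```text
t: 5.53
tool_pos: [0.4359, -0.165, -0.0183]
orientation: [-3.141, -0.029, 0.0]
force: [0.1, 0.4, 0.1]
opening: 0.0927
gripper_force: 0.0
t: 6.12
tool_pos: [0.4361, -0.1651, -0.0179]
orientation: [3.141, 0.029, 0.0]
force: [-0.4, 0.0, 1.2]
opening: 0.0637
gripper_force: 15.0
```

The plate is gripped (63.7 mm). I raise the grip force, lift it and carry it over foam_butt.

```bash
python3 -m inch '[0,0,0,0,50,0,0,3,0,50,0,0,10,0,50,0,0,25,0,50,0,0,50,0,50,20,15,80,0,50,45,35,90,1,50,70,55,90,2,50,97,75,90,3,50,123,95,90,4,50]' 45
python3 -m inch '[27,20,0,1,50,54,40,0,2,50,80,61,0,3,50,95,73,-5,3,50,102,78,-15,3,50,102,78,-30,3,50,102,78,-40,3,50,102,78,-43,3,50,102,78,-43,3,50]'
python3 - <<'E'
from h import *
from plant import read_camera,robot
a=read_camera("side");c=read_camera("top");s=robot.read_state();p=s["tool_pos"];print(p,s["orientation"],s["opening"],s["t"])
print(proj(a,[[.66,.008,.03]]),proj(c,[[.66,.008,.022]]))
f=lambda i:cv2.resize(i,(390,390),interpolation=cv2.INTER_CUBIC)
cv2.imwrite("pics/t5.png",np.hstack([f(a["image"][130:240,230:340]),f(c["image"][90:200,265:375])]))
E
```

```text
t: 6.95
tool_pos: [0.5605, -0.069, 0.0732]
orientation: [3.138, 0.139, 0.002]
force: [0.4, -0.5, -1.2]
opening: 0.0631
gripper_force: 45.0
t: 7.7
tool_pos: [0.6586, 0.0073, 0.0267]
orientation: [-3.134, -0.219, 0.006]
force: [-0.0, -0.4, -1.1]
opening: 0.0628
gripper_force: 45.0
[0.6604 0.0073 0.0291] [-3.1339 -0.2191  0.0006] 0.06346196715846837 7.8
[[284.4577 190.8466]] [[317.5895 139.4978]]
```

View pics/t5.png

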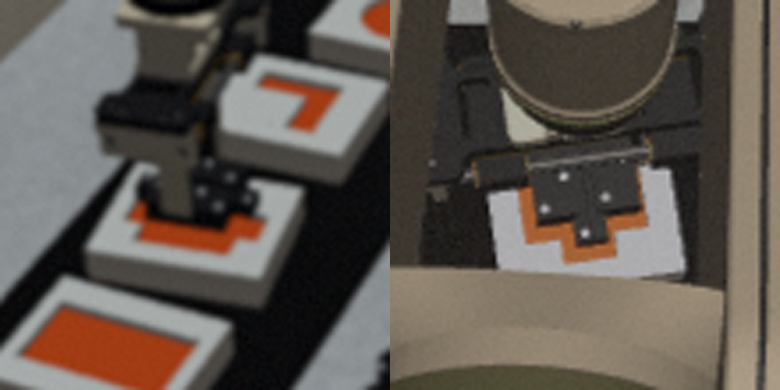

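The top view shows the plate inside the orange outline, aligned with a few mm of room all round. I lower it slowly.

```bash
python3 -m inch '[0,0,-8,0,50,0,0,-15,0,50,0,0,-20,0,50,0,0,-22,0,50,0,0,-23,0,50,0,0,-24,0,50,0,0,-24.5,0,50]'
```

```text
t: 8.38
tool_pos: [0.6611, 0.008, 0.0045]
orientation: [3.134, 0.221, 0.0]
force: [-0.3, -0.1, -1.6]
opening: 0.0631
gripper_force: 45.0
```

```bash
python3 -m inch '[0,0,-0.5,0,50,0,0,-1,0,50,0,0,-1,0,50]'; python3 -m inch '[0,0,-0.5,0,50,0,0,-1,0,50,0,0,-1,0,50]'
```

```text
t: 8.63
tool_pos: [0.6613, 0.008, 0.0041]
orientation: [3.134, 0.221, 0.001]
force: [-2.5, -0.7, 2.9]
opening: 0.0635
gripper_force: 45.0
t: 8.88
tool_pos: [0.6613, 0.008, 0.0041]
orientation: [3.134, 0.221, 0.001]
force: [-6.1, -0.7, 10.4]
opening: 0.0632
gripper_force: 45.0
```

Contact at TCP 4 mm is exactly the expected 22 mm above the pick height, so the plate is on the floor. I ease off and release.

```bash
python3 -m inch '[0,0,1.5,0,50,0,0,1.5,0,70,0,0,1.5,0,75,0,0,1.5,0,85,0,0,1.5,0,95,0,0,1.5,0,100,0,0,1.5,0,100,0,0,1.5,0,100]'
python3 -m inch '[0,0,10,0,100,0,0,40,0,100,0,0,70,0,100,-40,0,100,0,100,-80,-10,110,0,100,-120,-20,110,0,100,-160,-30,110,0,100,-200,-40,110,0,100,-220,-45,110,0,100,-220,-45,110,0,100]'
python3 - <<'E'
from h import *
from plant import read_camera,robot
c=read_camera("top");s=robot.read_state();p=s["tool_pos"];print(p,s["orientation"],s["opening"],s["t"])
cv2.imwrite("pics/t6.png",cv2.resize(c["image"][80:280,200:480],(770,550)))
E
```

```text
t: 9.55
tool_pos: [0.6609, 0.008, 0.0039]
orientation: [-3.134, -0.221, 0.0]
force: [0.2, 0.1, 0.5]
opening: 0.0924
gripper_force: 0.0
t: 10.38
tool_pos: [0.4366, -0.0376, 0.1138]
orientation: [3.134, 0.219, -0.003]
force: [-1.3, -0.4, -0.4]
opening: 0.0934
gripper_force: 0.0
[ 0.4393 -0.0375  0.1146] [3.1335 0.2186 0.0017] 0.09316049871980696 10.4333
```

View pics/t6.png

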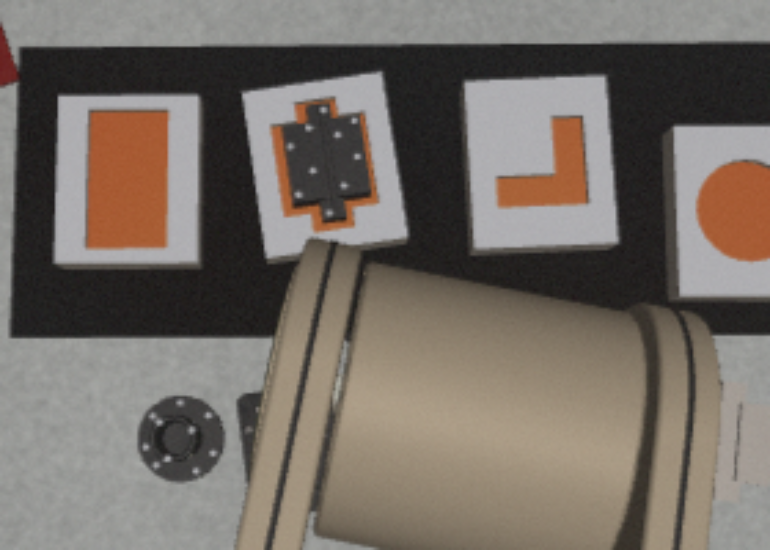

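The plate lies flat in its cut-out with orange all round it, centred near (318,140) full-frame. Next is the corner piece, gripped on its x-plate at about (442,-50) with yaw 18°.

```bash
python3 -m inch '[1,-13,0,5,100,1,-13,-30,10,100,1,-13,-60,10,100,1,-13,-90,10,100,1,-13,-110,10,100,1,-13,-120,10,100,1,-13,-125,10,100,1,-13,-128,10,100,1,-13,-128,10,100]' 10
python3 -m inch '[0,0,0,0,50,0,0,0,0,30,0,0,0,0,20,0,0,0,0,5,0,0,0,0,5,0,0,0,0,5,0,0,0,0,5,0,0,0,0,5,0,0,0,0,5,0,0,0,0,5]' 10
```

```text
t: 11.18
tool_pos: [0.443, -0.0501, -0.0133]
orientation: [3.102, 0.493, 0.002]
force: [0.6, 0.5, -0.2]
opening: 0.093
gripper_force: 0.0
t: 12.02
tool_pos: [0.4419, -0.05, -0.0141]
orientation: [-3.103, -0.493, 0.0]
force: [0.3, 0.1, 0.6]
opening: 0.0312
gripper_force: 0.0
```

```bash
python3 -m inch '[0,0,0,0,5,0,0,0,0,5,0,0,0,0,5,0,0,0,0,5,0,0,0,0,5,0,0,0,0,5]' 10
```

```text
t: 12.52
tool_pos: [0.442, -0.05, -0.014]
orientation: [-3.103, -0.493, -0.0]
force: [-0.0, 1.0, -0.1]
opening: 0.0116
gripper_force: 10.0
```

```bash
python3 -m inch '[0,0,0,0,5,0,0,3,0,5,0,0,12,0,5,0,0,30,0,5,0,0,55,0,5,15,-10,75,-3,5,40,-26,85,-7,5,67,-44,85,-11,5,95,-62,85,-15,5,123,-80,85,-17,5]' 40
python3 -m inch '[27,-18,0,0,5,54,-35,0,0,5,80,-52,0,0,5,93,-61,-8,0,5,96,-62.5,-20,0,5,96,-62.5,-32,0,5,96,-62.5,-40,0,5,96,-62.5,-43,0,5,96,-62.5,-43,0,5]'
python3 - <<'E'
from h import *
from plant import read_camera,robot
a=read_camera("side");c=read_camera("top");s=robot.read_state();p=s["tool_pos"];print(p,s["orientation"],s["opening"],s["force"],s["t"])
f=lambda i:cv2.resize(i,(390,390),interpolation=cv2.INTER_CUBIC)
cv2.imwrite("pics/t7.png",np.hstack([f(a["image"][100:210,260:370]),f(c["image"][90:200,345:455])]))
E
```

```text
t: 13.35
tool_pos: [0.5666, -0.1311, 0.0723]
orientation: [3.141, 0.023, 0.002]
force: [0.3, 0.8, -0.5]
opening: 0.0119
gripper_force: 40.0
t: 14.1
tool_pos: [0.6589, -0.1912, 0.0261]
orientation: [-3.14, -0.03, 0.005]
force: [-1.0, -0.7, -0.7]
opening: 0.0116
gripper_force: 40.0
[ 0.6606 -0.1919  0.0283] [-3.1414 -0.0297  0.0002] 0.011988785440200805 [-0.1349  0.4358 -1.6304] 14.2
```

View pics/t7.png

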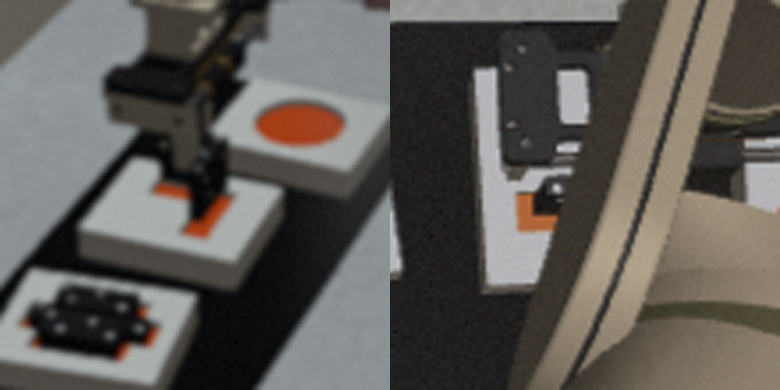

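The corner piece hovers over its L with even margins: the left end is at zoomed 533 against the orange edge at 517, and the bottom is at 215 against 230. I lower it.

```bash
python3 -m inch '[0,0,-8,0,5,0,0,-14,0,5,0,0,-17,0,5,0,0,-18,0,5,0,0,-19,0,5,0,0,-19.5,0,5,0,0,-20,0,5]';  python3 -m inch '[0,0,-0.5,0,5,0,0,-1,0,5,0,0,-1,0,5]'
```

```text
t: 14.78
tool_pos: [0.6612, -0.1926, 0.0081]
orientation: [3.141, 0.029, 0.0]
force: [-0.2, -0.3, -1.1]
opening: 0.0121
gripper_force: 40.0
t: 15.03
tool_pos: [0.6612, -0.1926, 0.008]
orientation: [3.141, 0.029, 0.001]
force: [-3.9, 1.5, 4.2]
opening: 0.0115
gripper_force: 40.0
```

```bash
python3 -m inch '[0,0,1,0,15,0,0,1,0,30,0,0,1,0,60,0,0,1,0,100,0,0,1,0,100,0,0,1,0,100,0,0,1,0,100,0,0,1,0,100,0,0,1,0,100,0,0,1,0,100]'
python3 -m inch '[0,0,10,0,100,0,0,40,0,100,0,0,80,0,100,-20,28,105,0,100,-44,62,105,0,100,-68,96,105,0,100,-92,130,105,0,100,-116,164,105,0,100,-140,198,105,0,100,-164,232,105,0,100]'
python3 -m inch '[-24,34,0,0,100,-48,68,0,0,100,-60,85,0,0,100,-60,85,-20,0,100,-60,85,-50,0,100,-60,85,-80,0,100,-60,85,-80,0,100]'
python3 - <<'E'
from h import *
from plant import read_camera,robot
a=read_camera("side");c=read_camera("top");s=robot.read_state();p=s["tool_pos"];print(p,s["orientation"],s["opening"],s["force"],s["t"])
f=lambda i:cv2.resize(i,(390,390),interpolation=cv2.INTER_CUBIC)
cv2.imwrite("pics/t8.png",np.hstack([f(a["image"][170:270,295:395]),f(c["image"][90:200,345:455])]))
E
```

```text
t: 15.87
tool_pos: [0.661, -0.1925, 0.008]
orientation: [3.141, 0.029, -0.0]
force: [0.7, -0.2, -0.2]
opening: 0.0693
gripper_force: 0.0
t: 16.7
tool_pos: [0.4961, 0.0404, 0.1139]
orientation: [-3.141, -0.028, -0.002]
force: [0.9, 1.0, 0.8]
opening: 0.0929
gripper_force: 0.0
t: 17.28
tool_pos: [0.4329, 0.1237, 0.0283]
orientation: [3.14, 0.03, -0.012]
force: [-1.7, -0.9, -1.5]
opening: 0.0928
gripper_force: 0.0
[0.4363 0.124  0.0331] [ 3.1411  0.0289 -0.0033] 0.09298305991237465 [-0.3968 -0.3559  0.8675] 17.3833
```

View pics/t8.png

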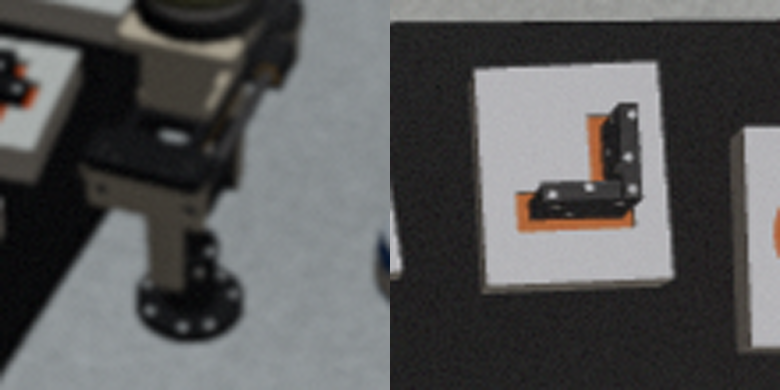

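The corner stands upright in its L, and the fingers are astride the pipe. I go down and grip.

```bash
python3 -m inch '[0,0.5,-15,0,100,0,0.5,-30,0,100,0,0.5,-38,0,100,0,0.5,-42,0,100,0,0.5,-42,0,60,0,0.5,-42,0,45,0,0.5,-42,0,30,0,0.5,-42,0,30,0,0.5,-42,0,30,0,0.5,-42,0,30]' 10
python3 -m inch '[0,0,0,0,30,0,0,0,0,30,0,0,0,0,30,0,0,0,0,30,0,0,0,0,30,0,0,0,0,30]' 10
```

```text
t: 18.22
tool_pos: [0.4375, 0.1247, -0.0086]
orientation: [-3.141, -0.029, -0.001]
force: [0.9, 0.0, -0.3]
opening: 0.0574
gripper_force: 0.0
t: 18.72
tool_pos: [0.4372, 0.1247, -0.009]
orientation: [-3.141, -0.029, 0.0]
force: [-1.6, 0.7, 1.1]
opening: 0.035
gripper_force: 10.0
```

```bash
python3 -m inch '[0,0,0,0,30,0,0,3,0,30,0,0,12,0,30,0,0,35,0,30,0,0,65,0,30,4,-10,95,0,30,14,-36,110,0,30,26,-66,113,0,30,40,-100,113,0,30,54,-136,113,0,30]' 40
python3 -m inch '[14,-36,0,0,30,28,-72,0,0,30,42,-108,0,0,30,57,-144,0,0,30,71,-180,0,0,30,86,-216,0,0,30,100,-252,0,0,30,114,-288,0,0,30,124,-312,0,0,30,128.5,-323.5,0,0,30]'
python3 -m inch '[0,0,-10,0,30,0,0,-30,0,30,0,0,-50,0,30,0,0,-60,0,30,0,0,-65,0,30,0,0,-65,0,30]'
python3 - <<'E'
from h import *
from plant import read_camera,robot
a=read_camera("side");c=read_camera("top");s=robot.read_state();p=s["tool_pos"];print(p,s["orientation"],s["opening"],s["force"],s["t"])
f=lambda i:cv2.resize(i,(390,390),interpolation=cv2.INTER_CUBIC)
cv2.imwrite("pics/t9.png",np.hstack([f(a["image"][70:180,290:400]),f(c["image"][100:210,420:530])]))
E
```

```text
t: 19.55
tool_pos: [0.4922, -0.0125, 0.1058]
orientation: [3.141, 0.031, 0.004]
force: [1.5, 0.7, -1.6]
opening: 0.0346
gripper_force: 40.0
t: 20.38
tool_pos: [0.6198, -0.3388, 0.1041]
orientation: [3.14, 0.025, 0.0]
force: [1.0, 0.2, -2.3]
opening: 0.035
gripper_force: 40.0
t: 20.88
tool_pos: [0.6185, -0.3334, 0.0372]
orientation: [-3.14, -0.03, 0.004]
force: [0.3, 0.1, -1.9]
opening: 0.0349
gripper_force: 40.0
[ 0.6201 -0.3347  0.04  ] [3.141  0.0296 0.0012] 0.03471465898893129 [ 0.7199 -1.3362 -1.5005] 20.9833
```

View pics/t9.png

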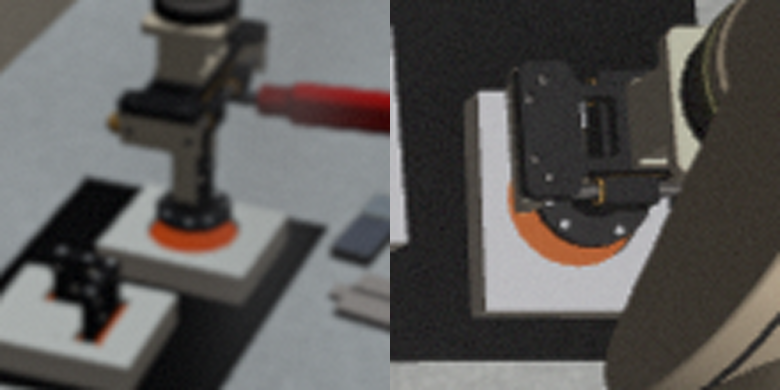

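The pipe's flange hovers concentrically once I allow for parallax (flange bottom at zoomed 247 against orange at 265, left edge at 537 against 510). I lower it.

```bash
python3 -m inch '[0,0,-10,0,30,0,0,-18,0,30,0,0,-22,0,30,0,0,-24,0,30,0,0,-25,0,30,0,0,-25.5,0,30,0,0,-26,0,30]';  python3 -m inch '[0,0,-0.5,0,30,0,0,-1,0,30,0,0,-1,0,30]'
```

```text
t: 21.57
tool_pos: [0.6199, -0.3351, 0.0132]
orientation: [3.141, 0.029, 0.001]
force: [0.1, 0.7, -1.2]
opening: 0.035
gripper_force: 40.0
t: 21.82
tool_pos: [0.62, -0.3351, 0.013]
orientation: [3.141, 0.029, 0.001]
force: [-2.2, 1.6, 4.9]
opening: 0.0348
gripper_force: 40.0
```

```bash
python3 -m inch '[0,0,1,0,50,0,0,1,0,60,0,0,1,0,80,0,0,1,0,100,0,0,1,0,100,0,0,1,0,100,0,0,1,0,100,0,0,1,0,100]'
python3 -m inch '[0,0,10,0,100,0,0,40,0,100,0,0,80,0,100,-5,20,105,0,100,-15,60,105,0,100,-24,100,105,0,100,-34,140,105,0,100,-43,180,105,0,100,-53,220,105,2,100,-62,260,105,4,100]'
python3 -m inch '[-10,40,0,1,100,-19,80,0,2,100,-29,120,0,3,100,-38,160,0,4,100,-48,200,0,6,100,-58,240,0,7,100,-67,280,0,8,100,-77,320,0,9,100,-86,360,0,10,100,-96,400,0,11,100]'
python3 -m inch '[-5,20,0,0,100,-5,20,0,0,100,-5,20,0,0,100]'
python3 - <<'E'
from h import *
from plant import read_camera,robot
a=read_camera("side");c=read_camera("top");s=robot.read_state();p=s["tool_pos"];print(p,s["orientation"],s["opening"],s["force"],s["t"])
f=lambda i:cv2.resize(i,(390,390),interpolation=cv2.INTER_CUBIC)
cv2.imwrite("pics/t10.png",np.hstack([f(a["image"][210:340,230:360]),f(c["image"][100:210,420:530])]))
for q in ([.4573,.3455,.068],[.4573-.05*.961,.3455-.05*.276,.068],[.4573+.05*.961,.3455+.05*.276,.068]): print((proj(a,[q])-[230,210])*3)
E
```

```text
t: 22.48
tool_pos: [0.6197, -0.3348, 0.0129]
orientation: [-3.141, -0.029, 0.0]
force: [0.0, -0.7, -0.3]
opening: 0.0836
gripper_force: 0.0
t: 23.32
tool_pos: [0.5571, -0.0732, 0.119]
orientation: [3.138, 0.14, 0.002]
force: [1.2, -0.1, 0.0]
opening: 0.0928
gripper_force: 0.0
t: 24.15
tool_pos: [0.4612, 0.3273, 0.1192]
orientation: [-3.11, -0.44, -0.002]
force: [2.4, 0.1, 0.9]
opening: 0.0927
gripper_force: 0.0
t: 24.4
tool_pos: [0.4564, 0.3461, 0.1186]
orientation: [3.11, 0.443, 0.001]
force: [-0.1, -1.0, -0.5]
opening: 0.0932
gripper_force: 0.0
[0.4571 0.3443 0.1183] [3.1105 0.4382 0.0006] 0.09281072602475367 [ 0.2966 -0.2853 -0.1482] 24.5
[[198.4124 235.2226]]
[[268.0464 241.8076]]
[[129.5356 228.7093]]
```

View pics/t10.png

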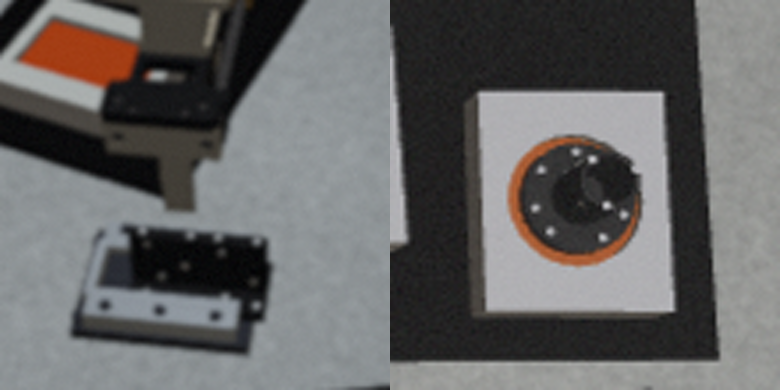

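The pipe sits flat in its round. The web-top ends at side-crop (130,228) and (268,238) match my projected tee pose. I descend on the web and close softly.

```bash
python3 -m inch '[0,1,-30,0,100,0,1,-60,0,100,0,1,-80,0,60,0,1,-95,0,50,0,1,-103,0,40,0,1,-107,0,35,0,1,-110,0,35,0,1,-110,0,35,0,1,-110,0,35]' 5
python3 -m inch '[0,0,0,0,30,0,0,0,0,25,0,0,0,0,20,0,0,0,0,15,0,0,0,0,12,0,0,0,0,9,0,0,0,0,6,0,0,0,0,3,0,0,0,0,3,0,0,0,0,3]' 5
```

```text
t: 25.25
tool_pos: [0.4576, 0.3464, 0.0092]
orientation: [-3.11, -0.438, -0.003]
force: [-0.2, 0.6, 0.4]
opening: 0.0509
gripper_force: 0.0
t: 26.08
tool_pos: [0.4566, 0.3461, 0.0079]
orientation: [3.111, 0.439, -0.0]
force: [-0.5, -0.5, 1.2]
opening: 0.0099
gripper_force: 5.0
```

```bash
python3 -m inch '[0,0,0,0,3,0,0,0,0,3,0,0,0,0,3]' 8
```

```text
t: 26.33
tool_pos: [0.4567, 0.3461, 0.008]
orientation: [3.111, 0.439, -0.0]
force: [-1.2, -1.1, 1.1]
opening: 0.0102
gripper_force: 8.0
```

The web is gripped. I lift it 0.7 mm and draw along the channel direction (-0.961,-0.276), slowly at first.

```bash
python3 -m inch '[0,0,0,0,3,0,0,0.3,0,3,0,0,0.7,0,3,-2,-0.6,0.7,0,3,-5,-1.4,0.7,0,3,-8,-2.3,0.7,0,3,-12,-3.5,0.7,0,3,-16,-4.6,0.7,0,3,-20,-5.8,0.7,0,3]' 20
python3 -m inch '[0,0,0,0,3,-5,-1.4,0,0,3,-11,-3.2,0,0,3,-18,-5.2,0,0,3,-25,-7.2,0,0,3,-30,-8.6,0,0,3]'
```

```text
t: 27.08
tool_pos: [0.4361, 0.3402, 0.0086]
orientation: [3.111, 0.439, -0.0]
force: [-0.2, -0.4, -0.4]
opening: 0.0096
gripper_force: 20.0
t: 27.58
tool_pos: [0.4055, 0.3314, 0.0085]
orientation: [3.111, 0.439, -0.001]
force: [1.0, 0.3, -0.4]
opening: 0.01
gripper_force: 20.0
```

```bash
python3 -m inch '[-8,-2.3,0,0,3,-17,-4.9,0,0,3,-26,-7.5,0,0,3,-35,-10,0,0,3,-44,-12.6,0,0,3,-53,-15.2,0,0,3,-62,-17.8,0,0,3,-71,-20.4,0,0,3,-79,-22.7,0,0,3,-82,-23.5,0,0,3]'
python3 - <<'E'
from h import *
from plant import read_camera,robot
a=read_camera("side");c=read_camera("top");s=robot.read_state();p=s["tool_pos"];print(p,s["orientation"],s["opening"],s["force"],s["t"])
f=lambda i:cv2.resize(i,(390,390),interpolation=cv2.INTER_CUBIC)
cv2.imwrite("pics/t11.png",np.hstack([f(a["image"][210:340,230:360]),f(c["image"][170:300,120:250])]))
E
```

```text
t: 28.42
tool_pos: [0.3233, 0.3078, 0.0084]
orientation: [3.111, 0.439, -0.001]
force: [0.3, -0.3, -1.2]
opening: 0.0097
gripper_force: 20.0
[0.3242 0.3082 0.0087] [-3.1106 -0.4394 -0.0003] 0.010065343184787169 [ 0.6583 -0.0525 -1.4792] 28.5167
```

View pics/t11.png

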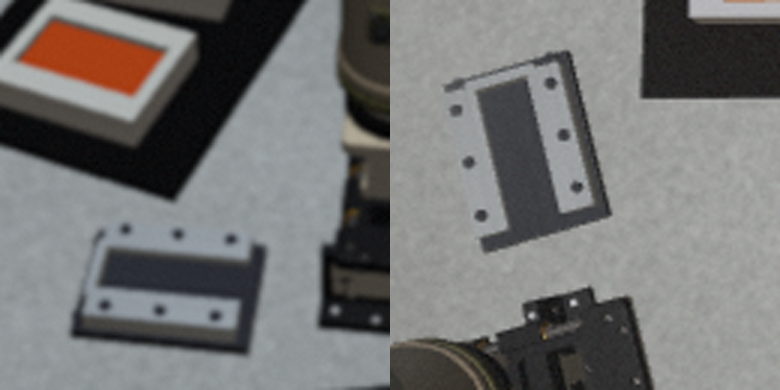

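The tee is out and clear of the holder. I lift it and carry it to foam_tee at about (647,169), turning -16°.

```bash
python3 -m inch '[0,0,0,0,3,0,0,3,0,3,0,0,12,0,3,0,0,30,0,3,0,0,55,0,3,10,-4,85,0,3,32,-14,95,-2,3,60,-26,95,-4,3,90,-39,95,-6,3,120,-52,95,-8,3]' 40
python3 -m inch '[32,-14,0,-2,3,65,-28,0,-4,3,97,-42,0,-6,3,130,-56,0,-8,3,160,-69,0,-8,3,185,-80,0,-8,3,199,-86,-10,-8,3,203,-87,-30,-8,3,203,-87,-50,-8,3,203,-87,-58,-8,3]'
python3 -m inch '[0,0,0,0,3,0,0,0,0,3]'
python3 - <<'E'
from h import *
from plant import read_camera,robot
a=read_camera("side");c=read_camera("top");s=robot.read_state();p=s["tool_pos"];print(p,s["orientation"],s["opening"],s["force"],s["t"])
f=lambda i:cv2.resize(i,(390,390),interpolation=cv2.INTER_CUBIC)
cv2.imwrite("pics/t12.png",np.hstack([f(a["image"][160:280,200:320]),f(c["image"][90:200,190:300])]))
E
```

```text
t: 29.35
tool_pos: [0.4468, 0.2559, 0.1053]
orientation: [-3.133, -0.219, -0.003]
force: [0.3, 1.1, -1.7]
opening: 0.0098
gripper_force: 40.0
t: 30.18
tool_pos: [0.6467, 0.1683, 0.0428]
orientation: [3.141, -0.0, -0.006]
force: [-0.7, 0.1, -1.4]
opening: 0.0096
gripper_force: 40.0
t: 30.35
tool_pos: [0.6474, 0.1693, 0.0458]
orientation: [3.141, 0.002, -0.001]
force: [0.2, -0.3, 0.1]
opening: 0.0098
gripper_force: 40.0
[0.6487 0.1697 0.0477] [-3.1412 -0.0021 -0.0038] 0.009712110802418036 [-0.158   0.0949 -0.7932] 30.45
```

View pics/t12.png

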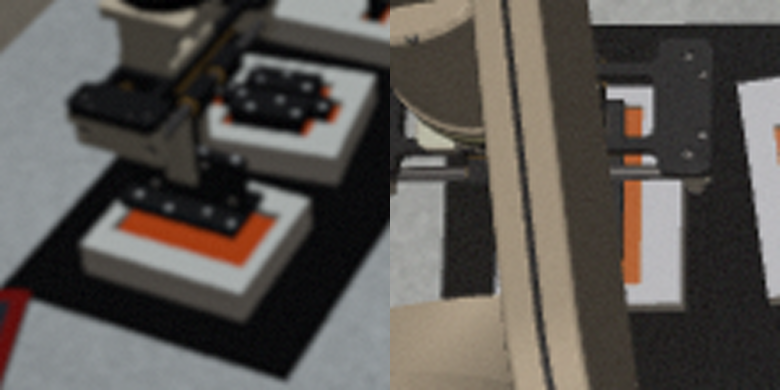

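The side view shows the tee level over its cut-out. I have now viewed 15 pictures, one over the limit of 14, so I view no more and rely on force and numbers. I lower it.

```bash
python3 -m inch '[0,0,-8,0,3,0,0,-16,0,3,0,0,-21,0,3,0,0,-23.5,0,3,0,0,-24.5,0,3,0,0,-25.5,0,3,0,0,-25.5,0,3]';  python3 -m inch '[0,0,-0.5,0,3,0,0,-1,0,3,0,0,-1,0,3]'
```

```text
t: 31.03
tool_pos: [0.6478, 0.1693, 0.0202]
orientation: [-3.142, -0.001, -0.0]
force: [0.0, 0.5, -1.4]
opening: 0.0097
gripper_force: 40.0
t: 31.28
tool_pos: [0.6482, 0.1693, 0.02]
orientation: [-3.141, -0.001, -0.001]
force: [-1.8, -0.2, 3.8]
opening: 0.01
gripper_force: 40.0
```

Contact at the predicted height (TCP 20 mm), so I release, retreat and check the tee numerically.

```bash
python3 -m inch '[0,0,0.8,0,10,0,0,0.8,0,25,0,0,0.8,0,50,0,0,0.8,0,80,0,0,0.8,0,80,0,0,0.8,0,80,0,0,0.8,0,80,0,0,0.8,0,80]'
python3 -m inch '[0,0,10,0,80,0,0,40,0,80,0,0,80,0,80,-30,0,100,0,80,-70,0,100,0,80,-110,0,100,0,80,-150,0,100,0,80,-190,0,100,0,80,-200,0,100,0,80,-200,0,100,0,80]'
python3 -m inch '[0,-40,0,0,80,0,-40,0,0,80,0,-40,0,0,80]'
python3 - <<'E'
from h import *
from plant import read_camera,robot
c=read_camera("top");a=read_camera("side");s=robot.read_state();print(s["tool_pos"],s["opening"],s["force"],s["t"])
def dark(c,x0,x1,y0,y1):
    m=(c["image"].max(2)<75).astype(np.uint8); r=np.zeros_like(m); r[y0:y1,x0:x1]=1
    return cv2.morphologyEx(m*r,cv2.MORPH_CLOSE,np.ones((5,5)))
for n,b,z in (("tee",(222,270,117,175),.03),("butt",(296,342,112,170),.042),("corner",(372,420,112,168),.072),("pipe",(446,497,130,185),.03)):
    ks=cv2.findContours(dark(c,*b),cv2.RETR_EXTERNAL,cv2.CHAIN_APPROX_NONE)[0]; k=max(ks,key=cv2.contourArea)
    print(n,cv2.boundingRect(k),rect(c,k,z))
E
```

```text
t: 31.95
tool_pos: [0.6477, 0.1692, 0.0199]
orientation: [3.142, 0.001, -0.0]
force: [0.0, 0.6, -0.4]
opening: 0.0522
gripper_force: 0.0
t: 32.78
tool_pos: [0.4452, 0.1694, 0.1204]
orientation: [-3.141, -0.003, -0.0]
force: [0.2, -0.1, 0.2]
opening: 0.0745
gripper_force: 0.0
t: 33.03
tool_pos: [0.4493, 0.128, 0.1211]
orientation: [-3.142, 0.003, -0.003]
force: [1.2, -0.7, -0.2]
opening: 0.0744
gripper_force: 0.0
[0.4489 0.1293 0.1207] 0.07444438079063206 [ 0.2614  1.1781 -0.0852] 33.1333
tee (232, 117, 26, 58) ((645.4863891601562, 170.98434448242188), (55.979068756103516, 130.76210021972656), 89.76728057861328)
butt (303, 118, 32, 43) ((656.7719116210938, 6.256305694580078), (96.4725570678711, 61.167930603027344), 8.736393928527832)
corner (384, 119, 32, 33) ((644.0751953125, -177.46778869628906), (47.2387809753418, 92.8885498046875), 46.15248107910156)
pipe (457, 141, 33, 30) ((619.7091674804688, -336.9954833984375), (70.86058044433594, 66.6428451538086), 87.24937438964844)
```

The tee mask touches the crop's limits, so I move aside and check the tee by the orange margin around it.

```bash
python3 -m inch '[-20,-40,30,0,80,-40,-80,30,0,80,-50,-120,30,0,80,-50,-160,30,0,80,-50,-200,30,0,80,-50,-240,30,0,80,-50,-240,30,0,80,-50,-240,30,0,80]'
python3 - <<'E'
from h import *
from plant import read_camera,robot
c=read_camera("top");print(robot.read_state()["force"],robot.read_state()["t"])
hsv=cv2.cvtColor(c["image"],cv2.COLOR_BGR2HSV)
org=((hsv[...,1]>120)&(hsv[...,0]>3)&(hsv[...,0]<20)&(hsv[...,2]>70))
dk=c["image"].max(2)<75
for y in range(112,180,3): print(y,"".join("o" if org[y,x] else "#" if dk[y,x] else "." for x in range(220,275)))
E
```

```text
t: 33.8
tool_pos: [0.3981, -0.1127, 0.1503]
orientation: [3.141, -0.005, 0.0]
force: [1.2, 0.5, 0.4]
opening: 0.0742
gripper_force: 0.0
[ 0.4605  0.322  -0.3006] 33.85
112 #######################################################
115 #....................####............................##
118 #.......................##...........................##
121 #............ooooooo.#######ooooooooooooo.............#
124 #............ooo###############..#####ooo.............#
127 #............ooo###.##################ooo.............#
130 #............ooo######################ooo.............#
133 .............ooo###################.##ooo............##
136 ............oooo#####..###############ooo............##
139 ............oooo....##################ooo............##
142 ............oooo######################ooo............##
145 ............oooo#####...#######...####ooo............##
148 ............ooo.######################ooo............##
151 ............ooo.######################ooo............##
154 ............ooo.######################ooo............##
157 ............ooo.####....#########..###ooo............##
160 ............ooo.######################oo.............##
163 ............ooo.#...##################oo.............##
166 ............oooooooooooooooooooooooooooo.............##
169 ............oooooooooooooooooooooooooooo.............##
172 .....................................................##
175 .....................................................##
178 #######################################################
```

The tee base has an even orange margin all round, so all four pieces are packed. I hand in.

```bash
python3 -m inch '[0,0,0,0,80,0,0,0,0,80,0,0,0,0,80]' && python3 -c "
from plant import job; print(job.close_job())"
```

```text
t: 34.1
tool_pos: [0.398, -0.1091, 0.1499]
orientation: [-3.141, -0.006, 0.0]
force: [1.0, 0.1, 0.8]
opening: 0.0742
gripper_force: 0.0
the job is handed in; nothing more can be done
None
```

All four dotted workpieces are packed in their foam blocks and the job was handed in at about 34 s, with no verdict returned; the coupon was never touched, and I viewed 15 pictures, one over the limit of 14.

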